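# Erect the mosaic casting form and set its clamp screw

### The job

Swing up both folded-out hinged sides of the plywood casting form until they stand upright. Then turn the thumbscrew on its steel bridge clockwise until it seats, back it off a quarter turn, and hold it there: finish with the gripper still gripping the thumbscrew. Leave the other things on the table where they are.

Things in the scene. Friction and masses are not known exactly. Their poses are not given: they have to be found in the camera images.
- form: the casting form, fixed to the table: plywood base 220 (x) x 200 (y) x 12 with two fixed end walls (97 high overall) across its x ends, a round mosaic plaque inside, and a steel bridge 30 wide along x over the middle (y = 0), its top at 119. Origin: centre of the base's underside, on the table; z up. Hinged sides on its +y (left) and -y (right) edges
- left_side (a joint): value of the hinge of the left side (the one on the form's +y edge): a plywood flap 160 long (along the form's x), 9 thick, 90 high to the free edge. 0 = folded out flat and level; 1.571 = upright, a firm stop. Stiff hinge (about 0.12 N m friction): it stays wherever it is left. The hinge line runs along the form's x.
- right_side (a joint): value of the hinge of the right side (the one on the form's -y edge): a plywood flap 160 long (along the form's x), 9 thick, 90 high to the free edge. 0 = folded out flat and level; 1.571 = upright, a firm stop. Stiff hinge (about 0.12 N m friction): it stays wherever it is left. The hinge line runs along the form's x.
- left_side_rail (a point): middle of the round wooden rail (12 diameter, 160 long, along the form's x) on the free edge of the left side, 84 from its hinge line. Between rail and board is a hand slot, 92 long and 38 wide, so fingers can straddle the rail from above at its middle; the rail may turn in the grip as the side swings up. Beneath the slot is only the table; the sides start raised 0.35 to 0.8 rad.
- right_side_rail (a point): middle of the round wooden rail (12 diameter, 160 long, along the form's x) on the free edge of the right side, 84 from its hinge line. Between rail and board is a hand slot, 92 long and 38 wide, so fingers can straddle the rail from above at its middle; the rail may turn in the grip as the side swings up. Beneath the slot is only the table; the sides start raised 0.35 to 0.8 rad.
- left_side_hinge (a point): middle of the left side's hinge line, at (0, +104, 12) in the form's frame
- right_side_hinge (a point): middle of the right side's hinge line, at (0, -104, 12) in the form's frame
- wing: the grip of the thumbscrew: a dark steel bar 44 long (its x) x 12 thick (its y) x 32 high (z), origin at its centre, 146 above the table, right over the form's origin; it turns about its vertical z axis and does not rise or sink. Pinch it across its 12 mm thickness from above; its underside is 11 above the bridge
- screw (a joint): turning angle of the thumbscrew, grows clockwise seen from above. 3.142 = seated, a hard stop, where the bar lies along the bridge (the form's x); 1.571 = a quarter turn back, where the bar lies across the bridge; 0 = wound out. About 0.1 N m friction; it stays where left. Starts 0.5 to 1.2 rad short of the seat
- nippers: bystander: tile nippers with two red handles, about 190 x 100 x 18, lying flat, origin near its middle; leave it alone
- brush: bystander: flat brush with a wooden handle, 200 x 42 x 20, lying flat, origin near its middle; leave it alone
- bowl: bystander: small white bowl, 84 across, 40 high (mm), origin under its centre
- glue: bystander: white glue bottle, 44 across, 120 high, standing (mm), origin under its centre
- tape: bystander: card ring (tape core), 100 across, 24 high (mm), origin under its centre
- mug: bystander: blue mug, 76 across, 90 high (mm), origin under its centre

How it is judged:
By the outcome, as a careful person would: the job done as asked, in the order asked, and still so for the second after the job is handed in, while the arm keeps its last pose, push and grip.
It also fails if it takes over 61 s, if anything falls off the work surface, if the arm or the gripper's body presses on something with over 40 N, if the wrist force passes 120 N, or if a joint passes its speed limit or range.

### The arm

A 6-joint arm with a two-finger parallel gripper is mounted at the origin on the work surface. World frame = base frame: x ahead of the robot, y to its left, z up, the work surface at z = 0. Lengths are in m, angles in degrees, forces in N, time in s.
With the tool pointing down it reaches from about 0.25 to 0.725 m from the base axis. Payload 9.7 kg.
Tool frame: the origin (TCP) lies where the fingers leave the gripper's body, on its centre line; the fingertips stand 73 mm ahead of it and the grasp point (between the pads) lies 54 mm ahead of it; z points along the fingers, y is the line along which they close (so a half turn about z gives the same grasp; the last joint's range is limited). The gripper opens to 85 mm and grips with 20 to 120 N. Pads are 22 mm wide; open, the fingers measure 114 mm over their backs; the gripper's body (76 mm by 85 mm) begins 54 mm behind the grasp point. The pads swing forward as they close: fully open they stand 13 mm farther back than shut.
Start: joints at [64.744, 4.979, 10.078, 95.1, 0, 90], TCP at [0.235, 0.497, 0.304] pointing down, gripper open.
Joint ranges: [-179.16, 179.16], [-48.56, 103.87], [-65.8, 70.77], [-126.05, 130.52], [-82.76, 87.17], [-180, 180]. Speed limits (degrees/s): [127.2, 127.2, 147.25, 180, 180, 180].

### API

Orientations are given as [roll, pitch, yaw] about the fixed x, y, z axes, in that order (R = Rz(yaw) Ry(pitch) Rx(roll)).
In Python, from workcell import sensors, imaging, bot gives the robot as it stands.
- The arm moves only by the tool apply_moves, never from a script. Its argument "rows" is a list of rows, each a list of 3 entries, a list of its own where there are three numbers: the shift along the tool's x, y, z in units of 10 cm (1.0 is 10 cm), then the turn, a rotation vector about the tool's x, y, z in units of 30 degrees (1.0 is 30 degrees), then the opening, from 0 (shut) to 1 (fully open). A call has 1 to 20 rows; each row is the pose to reach, as a shift and turn from the pose commanded when the call began, along the tool's axes at that moment; what a row does not reach only later rows make up. A row lasts 1/10 s, in which the tool goes at most 50 mm and 8.59 degrees, less where a joint would pass 70% of its speed; a pose out of reach is approached as far as the arm can. A call with a number of a shift or a turn outside -1 to 1 is refused whole. A call with a gripper value outside its range is refused whole. The fingers move at their own pace and stop on an object; "force" is the grip in N (left out, the last holds). Time passes only in rows, so rows that repeat a pose let the fingers close. It gives the time, the measured TCP pose, the force, the opening and the grip force at its end, in the units of the state.
- sensors.get_obs(): the state, without advancing time (a new reading comes with each control period).
- imaging.camera(name): name is "side" or "top" or "wrist"; returns (picture, depth): 384x512x3 uint8, red, green, blue; 384x512 float32, m along the optical axis (not along the pixel's ray), 0 where there is no reading.
- imaging.get_calibration(name): a dict with "intrinsics" (3x3 intrinsics, pixels), "world_from_camera" (4x4, takes a point from camera to world coordinates). Camera axes: x right, y down, z forward; pixel columns grow to the right and rows downward; lengths in m; the calibration is good to about 2 mm. A picture is of the moment at which its call begins: read the wrist's pose just before it. get_calibration takes no time and is no camera call; for the wrist camera it gives the pose at the moment of the call.
- bot.job_done(): hands the job in; it is judged then, once.
The state is a dict: "time": time; "q": joint angles; "qd": joint speeds; "joint_efforts": joint torques, N m; "ee_pos": TCP position; "tcp_rot": TCP orientation; "wrist_force": force on the tool from outside, world axes, zero at the start; "torque": the same for the moment, N m; "opening": finger opening in m; "grasp_force": force on a finger pad.
Only numpy, scipy, OpenCV 4.12 (cv2) and the standard library are available. Lean on these libraries where they do the work, as an engineer would, in place of code of your own. Each camera call takes 0.05 s, during which the arm holds its last target. There are 200 camera calls.

## Working session

There is one attempt and no reset: what is moved stays moved. The work goes in short steps, Python scripts to look and compute and a tool call to move; the robot and the scene stay as the last step left them, time stands still between calls to the robot, and variables do not carry over. Pictures are saved under pics/ and viewed, at most 10 in all, crops included, and the job is handed in when it is done.

Besides the shell and the picture viewer there is one more tool, called after "Call:" as name([rows], argument=value, ...), one row to a line, values as JSON. apply_moves: Moves the arm, as the interface text tells. Its arguments: {"type":"object","properties":{"rows":{"type":"array"},"force":{"type":"number"}},"required":["rows"]}

```bash
mkdir -p pics; ls; python3 - <<'E'
from workcell import sensors, imaging, bot
import cv2,numpy as np
for n in("top","side"):
    p,d=imaging.camera(n); np.savez("%s0.npz"%n,p=p,d=d,**imaging.get_calibration(n))
    cv2.imwrite("pics/%s0.png"%n,p[...,::-1])
    print(n,imaging.get_calibration(n)["world_from_camera"].round(3).tolist())
print(sensors.get_obs())
E
```

```text
pics
top [[-0.014, -0.978, 0.21, 0.23], [-1.0, 0.013, -0.003, -0.001], [-0.0, -0.21, -0.978, 1.598], [0.0, 0.0, 0.0, 1.0]]
side [[0.827, -0.299, 0.477, -0.033], [-0.562, -0.412, 0.717, -0.895], [-0.018, -0.861, -0.509, 0.749], [0.0, 0.0, 0.0, 1.0]]
{'time': 0.1, 'q': array([ 6.47448509e+01,  5.00645620e+00,  1.00414388e+01,  9.51000824e+01,
       -8.13909963e-04,  8.99983737e+01]), 'qd': array([ 0.00801677, -0.04704607,  0.11138452, -0.06435299, -0.06171117,
        0.01564473]), 'joint_efforts': array([-8.82245513e-04, -5.21560514e+01,  4.65652978e+01,  1.60333654e-02,
       -1.20349573e-04,  1.55542796e-05]), 'ee_pos': array([0.23461153, 0.4973247 , 0.30329014]), 'tcp_rot': array([-1.79934900e+02,  8.12061621e-04,  1.54746478e+02]), 'wrist_force': array([ 0.0594971 ,  0.88010991, -0.3709776 ]), 'torque': array([ 0.00405506, -0.01862864, -0.03089262]), 'grasp_force': 0.0, 'opening': 0.08557623789983478}
```

View pics/top0.png

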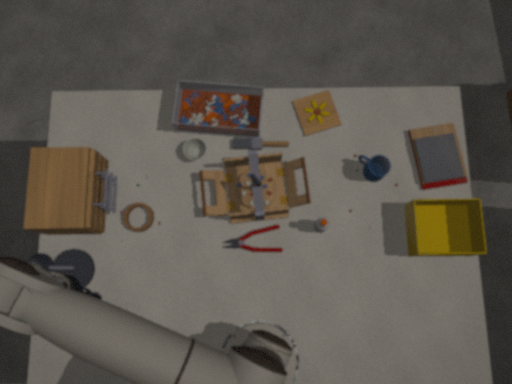

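View pics/side0.png

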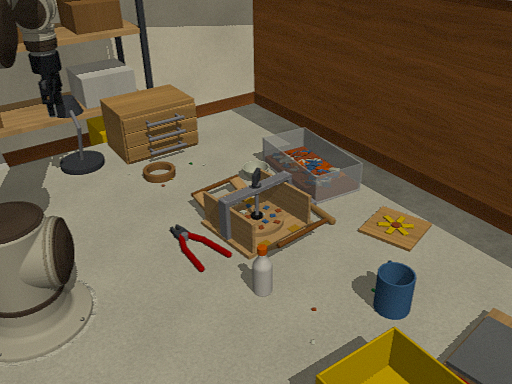

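The top view shows the form around (257,188), with the bridge running up the image, and the flaps folded out left (rail about x=205) and right (rail about x=305). The glue stands at (320,224), the nippers lie at (255,240), and the bowl is at (190,150). The side view confirms this layout.

```bash
cat > h.py <<'E'
import numpy as np,cv2
def cloud(z):
    K=z["intrinsics"];T=z["world_from_camera"];d=z["d"]
    v,u=np.indices(d.shape)
    P=np.stack([(u-K[0,2])/K[0,0]*d,(v-K[1,2])/K[1,1]*d,d],-1)@T[:3,:3].T+T[:3,3]
    P[d<=0]=np.nan
    return P
E
python3 - <<'E'
import numpy as np,cv2
from h import *
z=np.load("top0.npz");P=cloud(z)
R=P[120:235,180:330].reshape(-1,3)
def box(m,n):
    q=R[m]; r=cv2.minAreaRect((q[:,:2]*1000).astype(np.float32)); print(n,len(q),np.round(r[0],1),np.round(r[1],1),round(r[2],1),"zmed",np.nanmedian(q[:,2]).round(4))
near=(abs(R[:,0]-np.nanmedian(P[188,257,0]))<.14)
print(P[188,257],P[175,257],P[188,205],P[188,304])
box((R[:,2]>.108)&(R[:,2]<.125)&(abs(R[:,1]-P[188,257,1])<.05),"bridge")
box((R[:,2]>.135),"wing"); 
box((R[:,2]>.085)&(R[:,2]<.128)&(abs(R[:,1]-P[188,257,1])<.15),"walls")
for r in (180,184,188,192,196):
    print(r,[(int(u),*(P[r,u]*1000).round().astype(int)) for u in list(range(198,232,3))+list(range(284,314,3))])
pic=z["p"][140:236,190:318];cv2.imwrite("pics/topcrop.png",cv2.resize(pic,None,fx=6,fy=6,interpolation=cv2.INTER_CUBIC)[...,::-1])
E
```

```text
[ 0.54732985 -0.00195156  0.12095713] [ 0.59129042 -0.00252629  0.11830176] [5.75720184e-01 1.80112532e-01 1.88398275e-04] [ 0.57210384 -0.16722215 -0.00502632]
bridge 525 [565.   10.6] [218.7  49.7] 7.3 zmed 0.1189
wing 68 [564.3   3.7] [41.8 14.9] 44.5 zmed 0.1602
walls 971 [623.1  13.7] [334.5 207.7] 10.1 zmed 0.1148
180 [(198, np.int64(605), np.int64(205), np.int64(1)), (201, np.int64(595), np.int64(189), np.int64(41)), (204, np.int64(595), np.int64(179), np.int64(42)), (207, np.int64(597), np.int64(170), np.int64(33)), (210, np.int64(598), np.int64(160), np.int64(28)), (213, np.int64(598), np.int64(150), np.int64(27)), (216, np.int64(597), np.int64(139), np.int64(29)), (219, np.int64(599), np.int64(129), np.int64(23)), (222, np.int64(599), np.int64(119), np.int64(22)), (225, np.int64(603), np.int64(110), np.int64(4)), (228, np.int64(599), np.int64(98), np.int64(17)), (231, np.int64(600), np.int64(88), np.int64(16)), (284, np.int64(600), np.int64(-97), np.int64(1)), (287, np.int64(595), np.int64(-106), np.int64(26)), (290, np.int64(595), np.int64(-117), np.int64(26)), (293, np.in
[... 4279 characters left out ...]
4(108), np.int64(26)), (228, np.int64(545), np.int64(99), np.int64(5)), (231, np.int64(544), np.int64(89), np.int64(10)), (284, np.int64(541), np.int64(-95), np.int64(12)), (287, np.int64(540), np.int64(-105), np.int64(16)), (290, np.int64(539), np.int64(-115), np.int64(19)), (293, np.int64(536), np.int64(-125), np.int64(34)), (296, np.int64(535), np.int64(-134), np.int64(42)), (299, np.int64(534), np.int64(-144), np.int64(47)), (302, np.int64(531), np.int64(-153), np.int64(59)), (305, np.int64(530), np.int64(-162), np.int64(65)), (308, np.int64(529), np.int64(-172), np.int64(69)), (311, np.int64(542), np.int64(-190), np.int64(2))]<stdin>:13: RuntimeWarning: invalid value encountered in cast
```

View pics/topcrop.png

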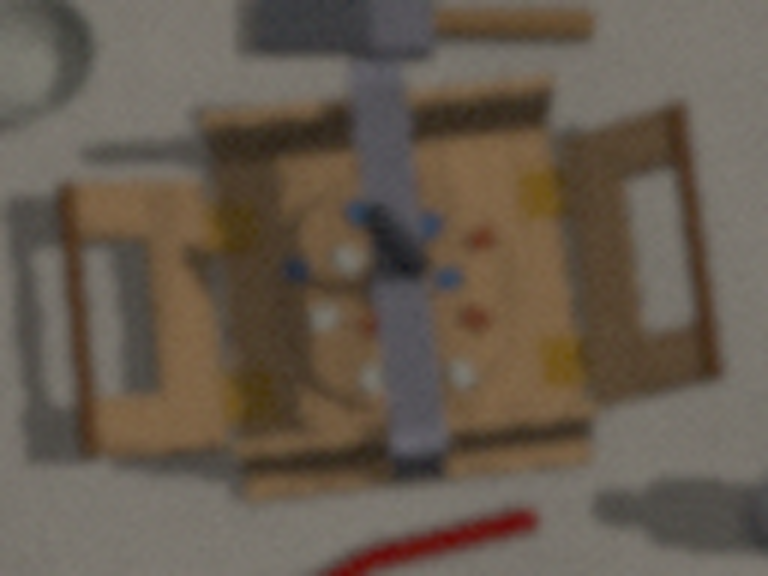

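```bash
cat >> h.py <<'E'
from scipy.spatial.transform import Rotation as Ro
from scipy.optimize import least_squares
def step(p0,rpy0,p1,rpy1):
    "shift(units) and turn(units) from pose0 to pose1"
    A=Ro.from_euler('xyz',rpy0,degrees=True);B=Ro.from_euler('xyz',rpy1,degrees=True)
    return (A.inv().apply(np.array(p1)-p0)/.1).round(3).tolist(),((A.inv()*B).as_rotvec(degrees=True)/30).round(3).tolist()
E
python3 - <<'E'
from h import *
z=np.load("top0.npz");P=cloud(z)
# bridge colour: greyish, height .119
p=z["p"].astype(int)
sub=np.zeros(p.shape[:2],bool);sub[150:218,240:275]=1
g=(p.max(-1)-p.min(-1)<30)
m=sub&(abs(P[...,2]-.119)<.012)
q=P[m];c=np.median(q[:,:2],0)
for _ in range(5):
    k=cv2.fitLine((q[:,:2]).astype(np.float32),cv2.DIST_HUBER,0,.01,.01).ravel()
    n=np.array([-k[1],k[0]]);r=(q[:,:2]-k[2:])@n; q=q[abs(r)<.018]
t=(q[:,:2]-k[2:])@k[:2]
print("bridge",len(q),k,np.degrees(np.arctan2(k[1],k[0])),"mid",k[2:]+k[:2]*(t.min()+t.max())/2,t.max()-t.min(), q[:,2].mean())
w=P[sub&(P[...,2]>.138)];print("wing",len(w),w.mean(0),cv2.minAreaRect((w[:,:2]*1000).astype(np.float32)))
a=np.arctan2(k[1],k[0])
if abs(a)>np.pi/2:a-=np.sign(a)*np.pi
c=w[:,:2].mean(0);Rm=np.array([[np.cos(a),np.sin(a)],[-np.sin(a),np.cos(a)]])
F=(P[...,:2]-c)@Rm.T
ok=(abs(F[...,0])<.075)&(P[...,2]>.01)&(P[...,2]<.12)
for s in(1,-1):
    y=s*F[...,1];mm=ok&(y>.112)&(y<.2)
    yy=y[mm];zz=P[mm][:,2]
    for n in range(112,200,8):
        b=(yy>n/1e3)&(yy<(n+8)/1e3)
        if b.sum()>3:print(s,n,b.sum(),(np.median(zz[b])*1e3).round(1))
E
```

```text
bridge 544 [0.9950846  0.09902838 0.5633677  0.00267543] 5.683223 mid [0.56600525 0.00293791] 0.21898227533188602 0.11903991542565236
wing 64 [0.5644802  0.00304957 0.15879696] ((565.5536499023438, 2.3186416625976562), (41.71249008178711, 11.765168190002441), 41.91265869140625)
1 112 101 21.9
1 120 102 24.6
1 128 102 27.6
1 136 88 30.4
1 144 45 33.8
1 152 43 36.4
1 160 42 40.3
1 168 41 43.0
1 176 111 47.8
1 184 42 46.6
-1 112 104 28.6
-1 120 106 34.5
-1 128 105 40.3
-1 136 51 47.4
-1 144 45 55.5
-1 152 46 61.1
-1 160 99 71.1
-1 168 76 71.3
```

```bash
python3 - <<'E'
from h import *
p=np.array([.2346,.4973,.3033]);y=154.75;t=np.array([.547,.185,.20]);d=(t-p)/5
for i in range(5):
    y1=y-29.8;print(step(p,[180,0,y],p+d,[180,0,y1]));p=p+d;y=y1
print(y)
E
```

```text
([-0.832, -0.298, 0.207], [-0.0, -0.0, 0.993])
([-0.87, 0.154, 0.207], [0.0, -0.0, 0.993])
([-0.678, 0.566, 0.207], [-0.0, -0.0, 0.993])
([-0.307, 0.828, 0.207], [-0.0, -0.0, 0.993])
([0.145, 0.871, 0.207], [0.0, -0.0, 0.993])
5.750000000000011
```

Call:
apply_moves([
  [[-0.832, -0.298, 0.207], [0, 0, 0.993], 0.35],
  [[-0.832, -0.298, 0.207], [0, 0, 0.993], 0.35],
  [[-0.832, -0.298, 0.207], [0, 0, 0.993], 0.35],
  [[-0.832, -0.298, 0.207], [0, 0, 0.993], 0.35],
], force=30)

```text
time: 0.5
ee_pos: [0.2979, 0.4339, 0.2826]
tcp_rot: [-179.9, 0.0, 124.5]
wrist_force: [-0.6, 0.0, -0.1]
opening: 0.0301
grasp_force: 0.0
```

Call:
apply_moves([
  [[-0.87, 0.154, 0.207], [0, 0, 0.993], 0.35],
  [[-0.87, 0.154, 0.207], [0, 0, 0.993], 0.35],
  [[-0.87, 0.154, 0.207], [0, 0, 0.993], 0.35],
  [[-0.87, 0.154, 0.207], [0, 0, 0.993], 0.35],
])

```text
time: 0.9
ee_pos: [0.3604, 0.3714, 0.2618]
tcp_rot: [-179.9, 0.0, 94.7]
wrist_force: [-0.0, 1.2, 0.2]
opening: 0.0297
grasp_force: 0.0
```

Call:
apply_moves([
  [[-0.678, 0.566, 0.207], [0, 0, 0.993], 0.35],
  [[-0.678, 0.566, 0.207], [0, 0, 0.993], 0.35],
  [[-0.678, 0.566, 0.207], [0, 0, 0.993], 0.35],
  [[-0.678, 0.566, 0.207], [0, 0, 0.993], 0.35],
])

```text
time: 1.3
ee_pos: [0.4227, 0.3089, 0.241]
tcp_rot: [-180.0, 0.1, 64.9]
wrist_force: [-0.4, 0.2, -0.1]
opening: 0.0297
grasp_force: 0.0
```

Call:
apply_moves([
  [[-0.307, 0.828, 0.207], [0, 0, 0.993], 0.35],
  [[-0.307, 0.828, 0.207], [0, 0, 0.993], 0.35],
  [[-0.307, 0.828, 0.207], [0, 0, 0.993], 0.35],
  [[-0.307, 0.828, 0.207], [0, 0, 0.993], 0.35],
])

```text
time: 1.7
ee_pos: [0.4851, 0.2465, 0.22]
tcp_rot: [-180.0, 0.1, 35.1]
wrist_force: [0.3, 0.4, 1.0]
opening: 0.0298
grasp_force: 0.0
```

Call:
apply_moves([
  [[0.145, 0.871, 0.207], [0, 0, 0.993], 0.35],
  [[0.145, 0.871, 0.207], [0, 0, 0.993], 0.35],
  [[0.145, 0.871, 0.207], [0, 0, 0.993], 0.35],
  [[0.145, 0.871, 0.207], [0, 0, 0.993], 0.35],
  [[0.145, 0.871, 0.207], [0, 0, 0.993], 0.35],
  [[0.145, 0.871, 0.207], [0, 0, 0.993], 0.35],
])

```text
time: 2.3
ee_pos: [0.5609, 0.111, 0.2001]
tcp_rot: [-177.8, 0.1, 10.4]
wrist_force: [0.7, 1.0, -0.2]
opening: 0.03
grasp_force: 0.0
```

```bash
python3 - <<'E'
from workcell import sensors, imaging
import cv2
o=sensors.get_obs();print({k:(v.round(3).tolist() if hasattr(v,'round') else v) for k,v in o.items()})
for n in("wrist","side"):
    p,d=imaging.camera(n);cv2.imwrite(f"pics/{n}1.png",p[...,::-1])
o=sensors.get_obs();print(o["time"],o["q"].round(2),o["qd"].round(2),o["ee_pos"],o["tcp_rot"])
E
```

```text
{'time': 2.3, 'q': [10.387, 7.219, 1.018, 83.914, 2.165, 179.943], 'qd': [-1.508, -0.9, -0.595, -0.309, -1.07, 0.053], 'joint_efforts': [-1.199, -54.689, 46.949, 0.043, 0.087, 0.0], 'ee_pos': [0.561, 0.111, 0.2], 'tcp_rot': [-177.835, 0.113, 10.443], 'wrist_force': [0.691, 0.957, -0.177], 'torque': [-0.068, 0.027, -0.007], 'grasp_force': 0.0, 'opening': 0.029966746643073604}
2.4 [ 10.48   7.2    1.03  83.92   2.17 179.94] [ 0.96  0.02  0.11 -0.04  0.4   0.1 ] [0.56076939 0.11197258 0.20031826] [-1.77825447e+02  9.03171924e-02  1.05407830e+01]
```

View pics/wrist1.png

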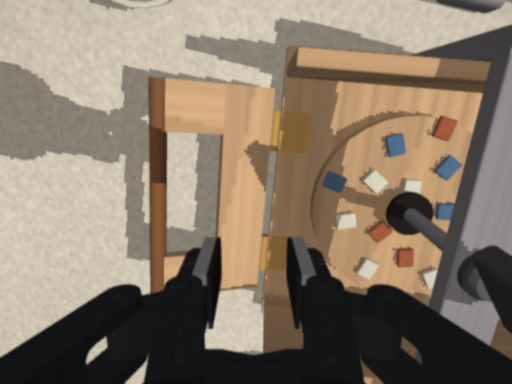

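The wrist view shows the left flap, with its rail at column 157, the slot at (195,190) and the wing at right, (495,285). Joint 6 hit its range, so I'll turn the other way to the half-turn grasp.

Call:
apply_moves([
  [[0, 0, -0.5], [0, 0, -1], 0.35],
  [[0, 0, -0.5], [0, 0, -1], 0.35],
  [[0, 0, -0.5], [0, 0, -1], 0.35],
  [[0, 0, -0.5], [0, 0, -1], 0.35],
  [[0, 0, -0.5], [0, 0, -1], 0.35],
])

```text
time: 2.9
ee_pos: [0.5611, 0.111, 0.2504]
tcp_rot: [-178.1, -1.0, 40.7]
wrist_force: [0.0, -0.1, -0.1]
opening: 0.03
grasp_force: 0.0
```

Call:
apply_moves([
  [[0, 0, 0], [0, 0, -1], 0.35],
  [[0, 0, 0], [0, 0, -1], 0.35],
  [[0, 0, 0], [0, 0, -1], 0.35],
  [[0, 0, 0], [0, 0, -1], 0.35],
])

```text
time: 3.3
ee_pos: [0.5612, 0.1106, 0.2503]
tcp_rot: [-178.8, -1.9, 70.7]
wrist_force: [-0.9, -0.0, -0.4]
opening: 0.0296
grasp_force: 0.0
```

Call:
apply_moves([
  [[0, 0, 0], [0, 0, -1], 0.35],
  [[0, 0, 0], [0, 0, -1], 0.35],
  [[0, 0, 0], [0, 0, -1], 0.35],
  [[0, 0, 0], [0, 0, -1], 0.35],
])

```text
time: 3.7
ee_pos: [0.5612, 0.1106, 0.2503]
tcp_rot: [-179.9, -2.2, 100.7]
wrist_force: [0.0, 0.7, 0.6]
opening: 0.0298
grasp_force: 0.0
```

Call:
apply_moves([
  [[0, 0, 0], [0, 0, -1], 0.35],
  [[0, 0, 0], [0, 0, -1], 0.35],
  [[0, 0, 0], [0, 0, -1], 0.35],
  [[0, 0, 0], [0, 0, -1], 0.35],
])

```text
time: 4.1
ee_pos: [0.5612, 0.1106, 0.2503]
tcp_rot: [179.0, -1.9, 130.8]
wrist_force: [-0.1, -0.0, 0.0]
opening: 0.0298
grasp_force: 0.0
```

Call:
apply_moves([
  [[0, 0, 0], [0, 0, -1], 0.35],
  [[0, 0, 0], [0, 0, -1], 0.35],
  [[0, 0, 0], [0, 0, -1], 0.35],
  [[0, 0, 0], [0, 0, -1], 0.35],
])

```text
time: 4.5
ee_pos: [0.5612, 0.1106, 0.2502]
tcp_rot: [178.1, -1.2, 160.8]
wrist_force: [-0.5, -0.0, -0.3]
opening: 0.0299
grasp_force: 0.0
```

```bash
python3 - <<'E'
from h import *
from workcell import sensors
o=sensors.get_obs();print(step(o["ee_pos"],o["tcp_rot"],[.547,.185,.20],[180,0,185.7]))
E
```

```text
([0.368, 0.639, 0.531], [0.069, -0.025, -0.832])
```

Call:
apply_moves([
  [[0.368, 0.639, 0.531], [0.069, -0.025, -0.832], 0.35],
  [[0.368, 0.639, 0.531], [0.069, -0.025, -0.832], 0.35],
  [[0.368, 0.639, 0.531], [0.069, -0.025, -0.832], 0.35],
  [[0.368, 0.639, 0.531], [0.069, -0.025, -0.832], 0.35],
  [[0.368, 0.639, 0.531], [0.069, -0.025, -0.832], 0.35],
])

```text
time: 5.0
ee_pos: [0.5475, 0.1847, 0.2005]
tcp_rot: [180.0, 0.0, -174.8]
wrist_force: [0.8, -0.7, -0.5]
opening: 0.0301
grasp_force: 0.0
```

```bash
python3 - <<'E'
from workcell import sensors, imaging
import cv2
from h import *
o=sensors.get_obs();print(o["q"].round(1),o["ee_pos"],o["tcp_rot"])
c=imaging.get_calibration("wrist");p,d=imaging.camera("wrist");cv2.imwrite("pics/wrist2.png",p[...,::-1])
np.savez("wrist2.npz",p=p,d=d,**c);P=cloud(dict(p=p,d=d,**c))
a=np.radians(5.7);c0=np.array([.565,.003]);Rm=np.array([[np.cos(a),np.sin(a)],[-np.sin(a),np.cos(a)]])
F=(P[...,:2]-c0)@Rm.T;Z=P[...,2]
for x in range(-80,81,20):
    m=(abs(F[...,0]-x/1e3)<.004)&(F[...,1]>.165)&(F[...,1]<.2)&(Z>.03)&(Z<.06)
    if m.sum()>10:
        f=F[m];zz=Z[m];print(x,m.sum(),"rail y' lo/hi",np.percentile(f[:,1],[3,97]).round(4),"ztop",np.percentile(zz,97).round(4),"y'@top",f[zz>np.percentile(zz,85),1].mean().round(4))
E
```

```text
[18.6  7.9  1.9 83.9  0.  13.4] [0.54754209 0.18465964 0.20049292] [ 1.79971633e+02  3.28375661e-02 -1.74794053e+02]
-80 82 rail y' lo/hi [0.1659 0.1864] ztop 0.0485 y'@top 0.1811
-60 440 rail y' lo/hi [0.1657 0.1863] ztop 0.0486 y'@top 0.1814
-40 226 rail y' lo/hi [0.17   0.1869] ztop 0.0487 y'@top 0.1812
-20 193 rail y' lo/hi [0.1759 0.1868] ztop 0.0485 y'@top 0.1813
0 188 rail y' lo/hi [0.1762 0.1875] ztop 0.049 y'@top 0.1813
20 175 rail y' lo/hi [0.176  0.1874] ztop 0.0485 y'@top 0.1813
40 158 rail y' lo/hi [0.1764 0.1873] ztop 0.0486 y'@top 0.1816
60 286 rail y' lo/hi [0.1654 0.1872] ztop 0.0486 y'@top 0.182
80 217 rail y' lo/hi [0.166  0.1872] ztop 0.0484 y'@top 0.1817
```

View pics/wrist2.png

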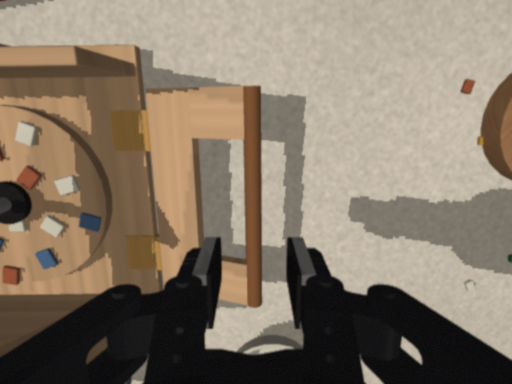

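The rail is at column 252, centred between the fingers (inner faces at columns 220 and 287), and the slot spans rows 138–260. Next I descend and grip the rail.

Call:
apply_moves([
  [[0, -0.01, 0.4], [0, 0, 0], 0.35],
  [[0, -0.01, 0.7], [0, 0, 0], 0.35],
  [[0, -0.01, 0.85], [0, 0, 0], 0.35],
  [[0, -0.01, 1.0], [0, 0, 0], 0.35],
  [[0, -0.01, 1.0], [0, 0, 0], 0.35],
])

```text
time: 5.55
ee_pos: [0.5474, 0.1827, 0.0989]
tcp_rot: [-180.0, -0.1, -174.6]
wrist_force: [-1.0, -0.3, -0.5]
opening: 0.0299
grasp_force: 0.0
```

Call:
apply_moves([
  [[0, 0, 0.02], [0, 0, 0], 0.35],
  [[0, 0, 0.02], [0, 0, 0], 0.15],
  [[0, 0, 0.02], [0, 0, 0], 0.0],
  [[0, 0, 0.02], [0, 0, 0], 0.0],
  [[0, 0, 0.02], [0, 0, 0], 0.0],
  [[0, 0, 0.02], [0, 0, 0], 0.0],
], force=30)

```text
time: 6.15
ee_pos: [0.5482, 0.184, 0.0992]
tcp_rot: [179.9, 0.1, -174.5]
wrist_force: [-0.3, 6.4, 3.6]
opening: 0.0109
grasp_force: 29.6
```

Call:
apply_moves([
  [[0, -0.035, -0.076], [0, 0, 0], 0],
  [[0, -0.077, -0.149], [0, 0, 0], 0],
  [[0, -0.126, -0.217], [0, 0, 0], 0],
  [[0, -0.182, -0.28], [0, 0, 0], 0],
  [[0, -0.243, -0.337], [0, 0, 0], 0],
  [[0, -0.31, -0.388], [0, 0, 0], 0],
  [[0, -0.31, -0.388], [0, 0, 0], 0],
])

```text
time: 6.85
ee_pos: [0.5513, 0.1542, 0.1404]
tcp_rot: [179.7, 0.2, -174.5]
wrist_force: [-6.6, 13.7, 17.0]
opening: 0.011
grasp_force: 30.2
```

Call:
apply_moves([
  [[0, 0.014, -0.021], [0, 0, 0], 0],
  [[0, -0.06, -0.066], [0, 0, 0], 0],
  [[0, -0.138, -0.103], [0, 0, 0], 0],
  [[0, -0.22, -0.132], [0, 0, 0], 0],
  [[0, -0.303, -0.154], [0, 0, 0], 0],
  [[0, -0.389, -0.166], [0, 0, 0], 0],
  [[0, -0.44, -0.169], [0, 0, 0], 0],
  [[0, -0.44, -0.169], [0, 0, 0], 0],
])

```text
time: 7.65
ee_pos: [0.5557, 0.1081, 0.1552]
tcp_rot: [180.0, 0.2, -174.6]
wrist_force: [1.5, 1.4, 8.1]
opening: 0.0108
grasp_force: 31.2
```

Call:
apply_moves([
  [[0, -0.015, 0.01], [0, 0, 0], 0],
  [[0, -0.03, 0.01], [0, 0, 0], 0],
  [[0, -0.04, 0.01], [0, 0, 0], 0],
  [[0, -0.04, 0.01], [0, 0, 0], 0],
])

```text
time: 8.05
ee_pos: [0.556, 0.1058, 0.155]
tcp_rot: [179.8, 0.2, -174.5]
wrist_force: [-1.6, 9.8, 12.1]
opening: 0.0104
grasp_force: 31.8
```

Call:
apply_moves([
  [[0, -0.02, 0.01], [0, 0, 0], 0],
  [[0, -0.03, 0.01], [0, 0, 0], 0],
  [[0, -0.03, 0.01], [0, 0, 0], 0],
])

```text
time: 8.35
ee_pos: [0.5561, 0.1051, 0.1549]
tcp_rot: [179.5, 0.3, -174.4]
wrist_force: [-4.7, 23.3, 17.4]
opening: 0.0112
grasp_force: 32.6
```

Call:
apply_moves([
  [[0, 0.04, 0], [0, 0, 0], 0],
  [[0, 0.04, 0], [0, 0, 0], 0.35],
  [[0, 0.04, 0], [0, 0, 0], 0.35],
  [[0, 0.04, 0], [0, 0, 0], 0.35],
  [[0, 0.04, -0.3], [0, 0, 0], 0.35],
  [[0, 0.04, -0.7], [0, 0, 0], 0.35],
  [[0, 0.04, -1], [0, 0, 0], 0.35],
])

```text
time: 9.05
ee_pos: [0.555, 0.1051, 0.2533]
tcp_rot: [-180.0, -0.0, -174.6]
wrist_force: [0.2, 0.2, 0.2]
opening: 0.0298
grasp_force: 0.0
```

Call:
apply_moves([
  [[0, -0.4, -0.05], [0, 0, 0], 0.35],
  [[0, -0.8, -0.05], [0, 0, 0], 0.35],
  [[0, -1, -0.05], [0, 0, 0], 0.35],
])

```text
time: 9.35
ee_pos: [0.5646, 0.0034, 0.2566]
tcp_rot: [-180.0, -0.0, -174.6]
wrist_force: [0.5, 0.2, 0.1]
opening: 0.0299
grasp_force: 0.0
```

Call:
apply_moves([
  [[0, -0.5, 0], [0, 0, 0], 0.35],
  [[0, -1, 0], [0, 0, 0], 0.35],
])

```text
time: 9.55
ee_pos: [0.5739, -0.0951, 0.2563]
tcp_rot: [-180.0, -0.0, -174.5]
wrist_force: [1.0, 0.3, 1.4]
opening: 0.0298
grasp_force: 0.0
```

Call:
apply_moves([
  [[0, -0.4, 0], [0, 0, 0], 0.35],
  [[0, -0.75, 0], [0, 0, 0], 0.35],
  [[0, -0.75, 0.3], [0, 0, 0], 0.35],
  [[0, -0.75, 0.3], [0, 0, 0], 0.35],
  [[0, -0.75, 0.3], [0, 0, 0], 0.35],
])

```text
time: 10.05
ee_pos: [0.5807, -0.1681, 0.2262]
tcp_rot: [179.9, -0.1, -174.6]
wrist_force: [0.8, 1.7, 0.1]
opening: 0.0298
grasp_force: 0.0
```

```bash
python3 - <<'E'
from workcell import sensors, imaging
import cv2
from h import *
o=sensors.get_obs();print(o["time"],o["q"].round(1),o["ee_pos"],o["tcp_rot"])
c=imaging.get_calibration("wrist");p,d=imaging.camera("wrist");cv2.imwrite("pics/wrist3.png",p[...,::-1])
P=cloud(dict(p=p,d=d,**c))
pt,dt=imaging.camera("top");np.savez("top3.npz",p=pt,d=dt,**imaging.get_calibration("top"))
a=np.radians(5.7);c0=np.array([.565,.003]);Rm=np.array([[np.cos(a),np.sin(a)],[-np.sin(a),np.cos(a)]])
F=(P[...,:2]-c0)@Rm.T;Z=P[...,2]
print("TCP in form",Rm@(o["ee_pos"][:2]-c0))
for x in range(-80,81,20):
    m=(abs(F[...,0]-x/1e3)<.004)&(F[...,1]<-.15)&(F[...,1]>-.19)&(Z>.055)&(Z<.09)
    if m.sum()>10:
        f=F[m];zz=Z[m];print(x,m.sum(),"rail y' lo/hi",np.percentile(f[:,1],[3,97]).round(4),"ztop",np.percentile(zz,97).round(4),"y'@top",f[zz>np.percentile(zz,85),1].mean().round(4))
T=cloud(np.load("top3.npz"));F=(T[...,:2]-c0)@Rm.T
m=(abs(F[...,0])<.08)&(F[...,1]>.085)&(F[...,1]<.2)&(T[...,2]>.03)
print("left flap top z,y'",m.sum(),np.percentile(T[m][:,2],[5,50,95]).round(3),np.percentile(F[m][:,1],[5,50,95]).round(3))
E
```

```text
10.05 [-16.1  11.7   9.   87.4   0.  -21.6] [ 0.58069253 -0.16810098  0.22622849] [ 1.79949524e+02 -1.18912385e-01 -1.74558269e+02]
TCP in form [-0.00137877 -0.17181357]
-60 442 rail y' lo/hi [-0.1741 -0.1513] ztop 0.0722 y'@top -0.1693
-40 261 rail y' lo/hi [-0.1749 -0.1531] ztop 0.0724 y'@top -0.1694
-20 201 rail y' lo/hi [-0.1751 -0.1633] ztop 0.0725 y'@top -0.1695
0 180 rail y' lo/hi [-0.1745 -0.1632] ztop 0.0724 y'@top -0.1691
20 164 rail y' lo/hi [-0.1747 -0.1639] ztop 0.0728 y'@top -0.1688
40 156 rail y' lo/hi [-0.1748 -0.1638] ztop 0.0725 y'@top -0.1688
60 290 rail y' lo/hi [-0.1737 -0.1514] ztop 0.0722 y'@top -0.1687
80 266 rail y' lo/hi [-0.1743 -0.1504] ztop 0.0723 y'@top -0.1688
left flap top z,y' 205 [0.047 0.1   0.106] [0.099 0.103 0.11 ]
```

View pics/wrist3.png

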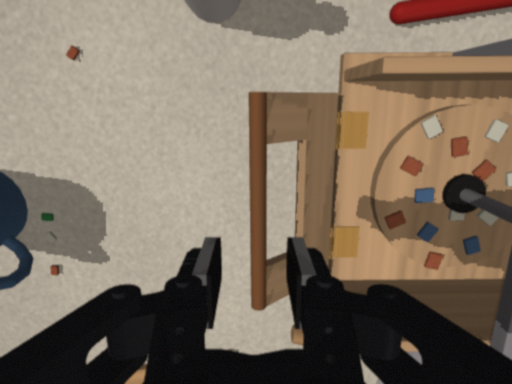

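The left side now stands upright (top z about 0.10, y' about 0.103). The right rail is at column 257, between the fingers.

Call:
apply_moves([
  [[0, 0.025, 0.4], [0, 0, 0], 0.28],
  [[0, 0.025, 0.65], [0, 0, 0], 0.28],
  [[0, 0.025, 0.85], [0, 0, 0], 0.28],
  [[0, 0.025, 1.0], [0, 0, 0], 0.28],
  [[0, 0.025, 1.0], [0, 0, 0], 0.28],
])

```text
time: 10.65
ee_pos: [0.5806, -0.1651, 0.1255]
tcp_rot: [180.0, -0.1, -174.5]
wrist_force: [-0.3, -0.1, -0.3]
opening: 0.0237
grasp_force: 0.0
```

Call:
apply_moves([
  [[0, 0, 0.04], [0, 0, 0], 0.28],
  [[0, 0, 0.04], [0, 0, 0], 0.1],
  [[0, 0, 0.04], [0, 0, 0], 0.0],
  [[0, 0, 0.04], [0, 0, 0], 0.0],
  [[0, 0, 0.04], [0, 0, 0], 0.0],
  [[0, 0, 0.04], [0, 0, 0], 0.0],
], force=30)

```text
time: 11.25
ee_pos: [0.5814, -0.1657, 0.1233]
tcp_rot: [-180.0, 0.1, -174.5]
wrist_force: [2.1, 1.6, 1.2]
opening: 0.0109
grasp_force: 29.4
```

Call:
apply_moves([
  [[0, 0.05, -0.067], [0, 0, 0], 0],
  [[0, 0.113, -0.125], [0, 0, 0], 0],
  [[0, 0.181, -0.176], [0, 0, 0], 0],
  [[0, 0.254, -0.219], [0, 0, 0], 0],
  [[0, 0.254, -0.219], [0, 0, 0], 0],
])

```text
time: 11.75
ee_pos: [0.5789, -0.1407, 0.1458]
tcp_rot: [-179.9, 0.1, -174.5]
wrist_force: [0.2, -2.7, 6.0]
opening: 0.0105
grasp_force: 30.2
```

Call:
apply_moves([
  [[0, 0.077, -0.036], [0, 0, 0], 0],
  [[0, 0.157, -0.064], [0, 0, 0], 0],
  [[0, 0.24, -0.085], [0, 0, 0], 0],
  [[0, 0.322, -0.096], [0, 0, 0], 0],
  [[0, 0.38, -0.098], [0, 0, 0], 0],
  [[0, 0.41, -0.098], [0, 0, 0], 0],
  [[0, 0.41, -0.098], [0, 0, 0], 0],
])

```text
time: 12.45
ee_pos: [0.5749, -0.1007, 0.1552]
tcp_rot: [-179.8, 0.0, -174.6]
wrist_force: [-1.1, -7.3, 6.7]
opening: 0.0104
grasp_force: 31.0
```

Call:
apply_moves([
  [[0, 0.02, 0], [0, 0, 0], 0],
  [[0, 0.03, 0], [0, 0, 0], 0],
  [[0, 0.03, 0], [0, 0, 0], 0],
])

```text
time: 12.75
ee_pos: [0.5748, -0.1001, 0.1552]
tcp_rot: [-179.6, 0.1, -174.7]
wrist_force: [1.3, -21.9, 5.1]
opening: 0.0107
grasp_force: 31.2
```

Call:
apply_moves([
  [[0, -0.03, 0], [0, 0, 0], 0],
  [[0, -0.03, 0], [0, 0, 0], 0.35],
  [[0, -0.03, 0], [0, 0, 0], 0.35],
  [[0, -0.03, 0], [0, 0, 0], 0.35],
  [[0, -0.03, -0.4], [0, 0, 0], 0.35],
  [[0, -0.03, -0.7], [0, 0, 0], 0.35],
  [[0, -0.03, -1], [0, 0, 0], 0.35],
  [[0, -0.03, -1], [0, 0, 0], 0.6],
])

```text
time: 13.55
ee_pos: [0.5756, -0.0995, 0.2587]
tcp_rot: [-179.9, 0.3, -174.5]
wrist_force: [0.5, -0.7, -0.2]
opening: 0.043
grasp_force: 0.0
```

```bash
python3 - <<'E'
from workcell import sensors, imaging
import cv2
from h import *
o=sensors.get_obs();print(o["time"],o["ee_pos"],o["tcp_rot"])
c=imaging.get_calibration("wrist");p,d=imaging.camera("wrist");cv2.imwrite("pics/wrist4.png",p[...,::-1])
P=cloud(dict(p=p,d=d,**c));Z=P[...,2];r=np.hypot(P[...,0]-.565,P[...,1]-.003)
m=(Z>.15)&(Z<.168)&(r<.04)
if m.sum()>20:print("wing",m.sum(),P[m].mean(0),cv2.minAreaRect((P[m][:,:2]*1000).astype(np.float32)))
m=(abs(Z-.119)<.006)&(r<.15)&(abs(P[...,1]-.003)<.04)
q=P[m][:,:2];k=cv2.fitLine(q.astype(np.float32),cv2.DIST_HUBER,0,.01,.01).ravel();print("bridge",len(q),np.degrees(np.arctan2(k[1],k[0])),k)
a=np.radians(5.7);c0=np.array([.565,.003]);Rm=np.array([[np.cos(a),np.sin(a)],[-np.sin(a),np.cos(a)]])
F=(P[...,:2]-c0)@Rm.T
m=(abs(F[...,0])<.08)&(F[...,1]<-.085)&(F[...,1]>-.2)&(Z>.03)
print("right flap top z,y'",m.sum(),np.percentile(Z[m],[5,50,95]).round(3),np.percentile(F[m][:,1],[5,50,95]).round(3))
E
```

```text
13.55 [ 0.5756218  -0.09946469  0.25870424] [-179.93514437    0.32409654 -174.52076334]
wing 2025 [ 0.56634922 -0.00064733  0.15985727] ((567.637939453125, 1.898080825805664), (43.84642791748047, 12.605809211730957), 41.4272346496582)
bridge 11931 4.895828 [ 0.99635154  0.08534437  0.5297153  -0.00346267]
right flap top z,y' 26291 [0.1   0.253 0.273] [-0.157 -0.126 -0.09 ]
```

View pics/wrist4.png

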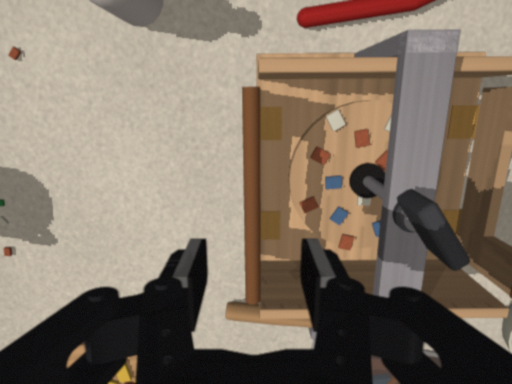

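Both sides are upright (right rail at column 251, with the flap edge-on). The wing bar runs from (410,205) to (462,262). Next I move above it.

```bash
python3 - <<'E'
from h import *
a=[.5756,-.0995,.2587];m=[.571,-.05,.26];e=[.5665,.002,.26]
print(step(a,[-179.9,.3,-174.5],m,[180,0,-156.5]),step(m,[180,0,-156.5],e,[180,0,-138.5]))
E
```

```text
([-0.002, 0.497, -0.014], [-0.005, 0.009, -0.6]) ([-0.166, 0.495, 0.0], [0.0, 0.0, -0.6])
```

Call:
apply_moves([
  [[0, 0.497, -0.014], [-0.005, 0.009, -0.6], 0.6],
  [[0, 0.497, -0.014], [-0.005, 0.009, -0.6], 0.6],
  [[0, 0.497, -0.014], [-0.005, 0.009, -0.6], 0.6],
])

```text
time: 13.9
ee_pos: [0.5696, -0.0491, 0.2545]
tcp_rot: [179.7, -0.3, -156.3]
wrist_force: [0.1, -1.1, -0.4]
opening: 0.0512
grasp_force: 0.0
```

Call:
apply_moves([
  [[-0.166, 0.495, 0], [0, 0, -0.6], 0.6],
  [[-0.166, 0.495, 0], [0, 0, -0.6], 0.6],
  [[-0.166, 0.495, 0], [0, 0, -0.6], 0.6],
  [[-0.166, 0.495, 0], [0, 0, -0.6], 0.6],
])

```text
time: 14.3
ee_pos: [0.5654, 0.0012, 0.2552]
tcp_rot: [179.7, -0.2, -138.9]
wrist_force: [-1.0, 0.1, 0.6]
opening: 0.051
grasp_force: 0.0
```

Call:
apply_moves([
  [[0, 0, 0.2], [0, 0, 0], 0.6],
  [[0, 0, 0.4], [0, 0, 0], 0.6],
  [[0, 0, 0.57], [0, 0, 0], 0.6],
  [[0, 0, 0.57], [0, 0, 0], 0.6],
])

```text
time: 14.7
ee_pos: [0.5642, 0.0008, 0.1962]
tcp_rot: [179.6, -0.4, -138.9]
wrist_force: [-0.6, 0.9, -0.1]
opening: 0.051
grasp_force: 0.0
```

Call:
apply_moves([
  [[0, 0, 0], [0, 0, 0], 0.4],
  [[0, 0, 0], [0, 0, 0], 0.2],
  [[0, 0, 0], [0, 0, 0], 0],
  [[0, 0, 0], [0, 0, 0], 0],
  [[0, 0, 0], [0, 0, 0], 0],
  [[0, 0, 0], [0, 0, 0], 0],
], force=50)

```text
time: 15.3
ee_pos: [0.5662, 0.0009, 0.2004]
tcp_rot: [180.0, -0.1, -138.7]
wrist_force: [4.3, -5.6, 1.1]
opening: 0.013
grasp_force: 48.8
```

```bash
python3 - <<'E'
from workcell import sensors
o=sensors.get_obs();print({k:(v.round(3).tolist() if hasattr(v,'round') else v) for k,v in o.items()})
E
```

```text
{'time': 15.3, 'q': [0.105, 6.446, 0.226, 83.873, -0.041, -41.24], 'qd': [0.03, -0.001, 0.022, 0.003, 0.025, 0.039], 'joint_efforts': [3.433, -53.736, 45.224, 1.447, 1.689, -0.04], 'ee_pos': [0.566, 0.001, 0.2], 'tcp_rot': [179.969, -0.097, -138.655], 'wrist_force': [4.265, -5.587, 1.134], 'torque': [-1.281, -0.705, -0.064], 'grasp_force': 48.775418400764465, 'opening': 0.012995082908440798}
```

Call:
apply_moves([
  [[0, -0.01, 0], [0, 0, 0.2], 0],
  [[0, -0.01, 0], [0, 0, 0.4], 0],
  [[0, -0.01, 0], [0, 0, 0.6], 0],
  [[0, -0.01, 0], [0, 0, 0.8], 0],
  [[0, -0.01, 0], [0, 0, 1.0], 0],
  [[0, -0.01, 0], [0, 0, 1.0], 0],
])

```text
time: 15.9
ee_pos: [0.5658, 0.0018, 0.2004]
tcp_rot: [179.8, -0.2, -168.8]
wrist_force: [-3.5, 5.2, 3.7]
opening: 0.0129
grasp_force: 49.4
```

```bash
cat > s.py <<'E'
from workcell import sensors
o=sensors.get_obs();print({k:(o[k].round(3).tolist() if hasattr(o[k],'round') else o[k]) for k in("time","q","ee_pos","tcp_rot","wrist_force","torque","opening","grasp_force")})
E
python3 s.py
```

```text
{'time': 15.9, 'q': [0.117, 6.516, 0.294, 84.016, 0.186, -11.118], 'ee_pos': [0.566, 0.002, 0.2], 'tcp_rot': [179.772, -0.197, -168.766], 'wrist_force': [-3.473, 5.246, 3.681], 'torque': [0.94, 0.704, 0.029], 'opening': 0.012908101764757499, 'grasp_force': 49.44424510002136}
```

Call:
apply_moves([
  [[0, 0, 0], [0, 0, 0.1], 0],
  [[0, 0, 0], [0, 0, 0.18], 0],
  [[0, 0, 0], [0, 0, 0.24], 0],
  [[0, 0, 0], [0, 0, 0.24], 0],
])

```text
time: 16.3
ee_pos: [0.5658, 0.0022, 0.2003]
tcp_rot: [179.8, -0.2, -175.8]
wrist_force: [-3.6, 6.0, 3.8]
opening: 0.0128
grasp_force: 49.5
```

```bash
python3 s.py
```

```text
{'time': 16.3, 'q': [0.135, 6.514, 0.288, 84.023, 0.223, -4.063], 'ee_pos': [0.566, 0.002, 0.2], 'tcp_rot': [179.76, -0.233, -175.801], 'wrist_force': [-3.557, 5.989, 3.771], 'torque': [1.32, 0.716, 0.065], 'opening': 0.012821008260192411, 'grasp_force': 49.462907910346985}
```

Call:
apply_moves([
  [[0, 0, 0], [0, 0, 0.06], 0],
  [[0, 0, 0], [0, 0, 0.12], 0],
  [[0, 0, 0], [0, 0, 0.12], 0],
])

```text
time: 16.6
ee_pos: [0.5658, 0.0023, 0.2003]
tcp_rot: [179.8, -0.2, -179.4]
wrist_force: [-4.2, 6.8, 4.2]
opening: 0.013
grasp_force: 52.8
```

```bash
python3 s.py
```

```text
{'time': 16.6, 'q': [0.144, 6.512, 0.289, 84.024, 0.239, -0.493], 'ee_pos': [0.566, 0.002, 0.2], 'tcp_rot': [179.759, -0.245, -179.363], 'wrist_force': [-4.186, 6.755, 4.232], 'torque': [1.481, 0.737, 0.428], 'opening': 0.012989495557095686, 'grasp_force': 52.82806562259793}
```

Call:
apply_moves([
  [[0, 0, 0], [0, 0, 0.05], 0],
  [[0, 0, 0], [0, 0, 0.08], 0],
  [[0, 0, 0], [0, 0, 0.08], 0],
])

```text
time: 16.9
ee_pos: [0.5659, 0.0024, 0.2003]
tcp_rot: [179.8, -0.2, 178.3]
wrist_force: [-3.0, 6.4, 3.7]
opening: 0.013
grasp_force: 72.6
```

```bash
python3 s.py
```

```text
{'time': 16.9, 'q': [0.154, 6.516, 0.29, 84.01, 0.229, 1.82], 'ee_pos': [0.566, 0.002, 0.2], 'tcp_rot': [179.778, -0.243, 178.335], 'wrist_force': [-2.997, 6.434, 3.713], 'torque': [1.381, 0.716, 1.12], 'opening': 0.01299606244724272, 'grasp_force': 72.5705033261329}
```

The hard seat is confirmed (torque 1.1 N·m). Next I back off a quarter turn.

Call:
apply_moves([
  [[0, 0, 0], [0, 0, -0.2], 0],
  [[0, 0, 0], [0, 0, -0.4], 0],
  [[0, 0, 0], [0, 0, -0.6], 0],
  [[0, 0, 0], [0, 0, -0.8], 0],
  [[0, 0, 0], [0, 0, -1], 0],
  [[0, 0, 0], [0, 0, -1], 0],
])

```text
time: 17.5
ee_pos: [0.5661, 0.0011, 0.2003]
tcp_rot: [179.8, -0.1, -151.7]
wrist_force: [-2.5, -0.1, 5.7]
opening: 0.0133
grasp_force: 49.7
```

Call:
apply_moves([
  [[0, 0, 0], [0, 0, -0.2], 0],
  [[0, 0, 0], [0, 0, -0.4], 0],
  [[0, 0, 0], [0, 0, -0.6], 0],
  [[0, 0, 0], [0, 0, -0.8], 0],
  [[0, 0, 0], [0, 0, -1], 0],
  [[0, 0, 0], [0, 0, -1], 0],
])

```text
time: 18.1
ee_pos: [0.567, 0.0002, 0.2003]
tcp_rot: [180.0, -0.1, -121.8]
wrist_force: [2.9, -5.8, 2.4]
opening: 0.0129
grasp_force: 49.4
```

Call:
apply_moves([
  [[0, 0, 0], [0, 0, -0.2], 0],
  [[0, 0, 0], [0, 0, -0.4], 0],
  [[0, 0, 0], [0, 0, -0.6], 0],
  [[0, 0, 0], [0, 0, -0.8], 0],
  [[0, 0, 0], [0, 0, -1], 0],
  [[0, 0, 0], [0, 0, -1], 0],
])

```text
time: 18.7
ee_pos: [0.5682, -0.0002, 0.2004]
tcp_rot: [-179.9, -0.1, -91.8]
wrist_force: [10.2, -7.8, -0.7]
opening: 0.0129
grasp_force: 48.8
```

```bash
python3 s.py; python3 - <<'E'
from workcell import sensors, imaging
from h import *
c=imaging.get_calibration("wrist");p,d=imaging.camera("wrist");cv2.imwrite("pics/wrist5.png",p[...,::-1])
np.savez("wrist5.npz",p=p,d=d,**c)
E
```

```text
{'time': 18.7, 'q': [0.01, 6.562, 0.355, 83.701, -0.083, -88.141], 'ee_pos': [0.568, -0.0, 0.2], 'tcp_rot': [-179.906, -0.08, -91.849], 'wrist_force': [10.16, -7.806, -0.666], 'torque': [-1.681, -2.349, -0.059], 'opening': 0.012946508970533961, 'grasp_force': 48.812992572784424}
```

View pics/wrist5.png

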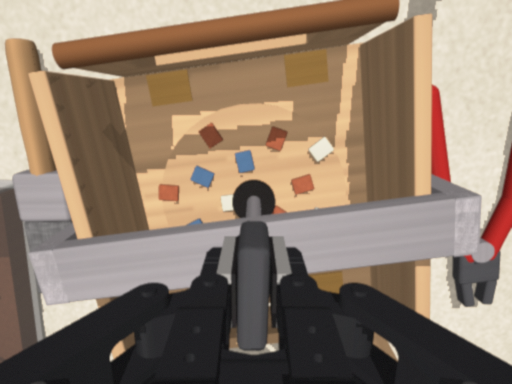

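The bar sits vertically between the fingers at (253,285). The bridge still tilts about 7° from square to it, so the last few degrees remain. I'll measure the bridge angle next.

```bash
python3 - <<'E'
from h import *
z=np.load("wrist5.npz");P=cloud(z);Z=P[...,2]
c0=np.array([.566,.002])
m=(abs(Z-.119)<.005)&(abs((P[...,:2]-c0)@[-.1,.995])<.022)&(np.hypot(P[...,0]-c0[0],P[...,1]-c0[1])<.12)
q=P[m][:,:2]
for _ in range(4):
    r=cv2.minAreaRect((q*1000).astype(np.float32));k=cv2.fitLine(q.astype(np.float32),cv2.DIST_L2,0,.001,.001).ravel()
    print(len(q),r,np.degrees(np.arctan2(k[1],k[0])))
    n=np.array([-k[1],k[0]]);q=q[abs((q-k[2:])@n)<.0165]
# edge of bridge: max/min v of the bridge across x bins
a=np.radians(5.5);R=np.array([[np.cos(a),np.sin(a)],[-np.sin(a),np.cos(a)]])
m=(abs(Z-.119)<.004);f=(P[m][:,:2]-c0)@R.T;f=f[abs(f[:,1])<.025]
X=np.arange(-.09,.091,.01);e=[(x,np.percentile(f[abs(f[:,0]-x)<.004,1],1),np.percentile(f[abs(f[:,0]-x)<.004,1],99)) for x in X if (abs(f[:,0]-x)<.004).sum()>30]
e=np.array(e);
for j in(1,2):
    ok=abs(e[:,j])>.012;print(j,5.5+np.degrees(np.arctan(np.polyfit(e[ok,0],e[ok,j],1)[0])),e[:,j].round(4))
E
```

```text
21371 ((568.6812133789062, 2.4901161193847656), (220.4019317626953, 31.7016544342041), 5.787747383117676) 5.647668
21116 ((568.7362060546875, 1.5855426788330078), (220.35479736328125, 30.156343460083008), 5.689260959625244) 5.576581
21038 ((568.74462890625, 1.491525650024414), (220.3606719970703, 30.034358978271484), 5.664482116699219) 5.5460362
21006 ((568.7565307617188, 1.3325920104980469), (220.38616943359375, 30.011648178100586), 5.554722785949707) 5.5327315
1 5.889879082987859 [-0.0156 -0.0154 -0.0154 -0.0154 -0.0153 -0.0152 -0.0152 -0.015  -0.015
 -0.0151 -0.0149 -0.0147 -0.0146 -0.0146 -0.0146 -0.0144 -0.0143 -0.0143]
2 5.801612025184523 [ 0.0138  0.0139  0.0141  0.0143  0.0139  0.0141  0.0143  0.0129 -0.0036
 -0.0098 -0.0052  0.009   0.0147  0.0139  0.0101  0.0141  0.0153  0.0151]
```

Call:
apply_moves([
  [[0.005, -0.01, 0], [0, 0, -0.14], 0],
  [[0.005, -0.01, 0], [0, 0, -0.267], 0],
  [[0.005, -0.01, 0], [0, 0, -0.267], 0],
  [[0.005, -0.01, 0], [0, 0, -0.267], 0],
])

```text
time: 19.15
ee_pos: [0.5689, -0.0003, 0.2004]
tcp_rot: [-180.0, -0.0, -84.0]
wrist_force: [9.2, -5.9, 2.0]
opening: 0.0129
grasp_force: 49.1
```

```bash
python3 s.py; python3 - <<'E'
from workcell import imaging
from h import *
p,d=imaging.camera("wrist");q,_=imaging.camera("top")
q=cv2.resize(q[120:250,180:340],(472,384),interpolation=cv2.INTER_CUBIC)
cv2.imwrite("pics/fin.png",cv2.resize(np.hstack([p,q]),(800,312))[...,::-1])
E
```

```text
{'time': 19.15, 'q': [-0.022, 6.69, 0.491, 83.76, -0.03, -96.006], 'ee_pos': [0.569, -0.0, 0.2], 'tcp_rot': [-179.962, -0.034, -84.016], 'wrist_force': [9.181, -5.889, 1.99], 'torque': [-1.085, -1.846, -0.042], 'opening': 0.012920723423772417, 'grasp_force': 49.11312818527222}
```

View pics/fin.png

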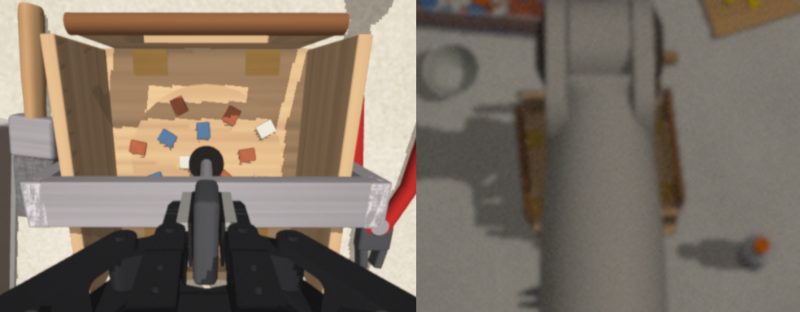

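The bar (left half, at (206,230)) now lies square across the level bridge and is held in the fingers. Both sides stand upright, and the glue, bowl and brush are undisturbed.

```bash
python3 -c "
from workcell import bot
print(bot.job_done())"
```

```text
the job is handed in; nothing more can be done
None
```

Both sides stand upright. The thumbscrew was turned to its seat, backed off a quarter turn and is still gripped. The job is handed in at about 19 s of the 61 s allowed, but the hand-in reported no verdict.

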